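# Hold a bracket in the corner of a drill jig

## Robot

A 6-joint arm with a two-finger parallel gripper is mounted at the origin on the work surface. World frame = base frame: x ahead of the robot, y to its left, z up, the work surface at z = 0. Lengths are in m, angles in rad, forces in N, time in s.
With the tool pointing down it reaches from about 0.35 to 0.975 m from the base axis. Payload 4.9 kg.
Tool frame: the origin (TCP) lies midway between the tips of the shut fingers; the grasp point (between the pads) lies 19 mm behind it; z points along the fingers, y is the line along which they close (so a half turn about z gives the same grasp; the last joint's range is limited). The gripper opens to 85 mm and grips with 20 to 120 N. Pads are 22 mm wide; open, the fingers measure 114 mm over their backs; the gripper's body (76 mm by 85 mm) begins 54 mm behind the grasp point. The pads swing forward as they close: fully open they stand 13 mm farther back than shut.
Start: joints at [-1.447, 0.053, 1.613, -0, 1.476, -0.119], TCP at [0.15, -0.607, 0.231] pointing down, gripper open.
Joint ranges: [-3.01, 3.01], [-1.01, 2.22], [0.06, 2.58], [-1.02, 4.17], [0.09, 2.62], [-3.14, 3.14]. Speed limits (rad/s): [2.57, 2.57, 3.14, 3.14, 3.14, 3.14].

## Interface

Orientations are given as a unit quaternion [w, x, y, z].
In Python, from plant import manip gives the robot as it stands.
- The arm moves only by the shell command python3 shift.py, which reads ROWS from standard input. ROWS is a JSON list of rows, 1 to 5 of them, each an object with the fields aperture (the opening from 0.0 (shut) to 1.0 (fully open)), sx, sy, sz (the shift in shares of the most that a row can go, 1 being 62.5 mm), drx, dry, drz (a rotation vector in a scale on which 1.0 is 4 rad); a field left out counts as zero (the opening has to be given); each row shifts and turns the commanded pose from where the row before left it, along the tool's axes as they then stand; what a row does not reach is not made up. A row lasts 1/8 s, in which the tool goes at most 0.0625 m and 0.188 rad, less where a joint would pass 70% of its speed; a pose out of reach is approached as far as the arm can. The fingers move at their own pace and stop on an object; the grip force is fixed at half the most. Time passes only in rows, so rows that do not move let the fingers close. It prints the time, the measured TCP pose, the force, the opening and the grip force at its end. A shift or turn number past 1, either way, is cut back to 1. Input that does not fit is refused with a message, and nothing moves.
- manip.state(): the state, without advancing time (a new reading comes with each control period).
- manip.grab_frame(name): name is "side" or "top"; returns the picture (384x512x3 uint8, red, green, blue); there is no depth.
- manip.camera_params(name): a dict with "intrinsics" (3x3 intrinsics, pixels), "xyz" and "orientation" of the camera in the world. Camera axes: x right, y down, z forward; pixel columns grow to the right and rows downward; lengths in m; the calibration is good to about 2 mm. A picture is of the moment at which its call begins. camera_params takes no time and is no camera call.
- manip.job_done(): hands the job in; it is judged then, once.
The state is a dict: "time": time; "joint_pos": joint angles; "joint_vel": joint speeds; "joint_efforts": joint torques, N m; "tool_pos": TCP position; "tool_rot": TCP orientation; "contact_force": force on the tool from outside, world axes, zero at the start; "ft_torque": the same for the moment, N m; "gripper_width": opening from 0.0 (shut) to 1.0 (fully open); "grasp_force": force on a finger pad.
Only numpy, scipy, OpenCV 4.12 (cv2) and the standard library are available. Lean on these libraries where they do the work, as an engineer would, in place of code of your own. Each camera call takes 0.05 s, during which the arm holds its last target. There are 200 camera calls.

## Task

Take the loose aluminium angle bracket, set its foot flat on the bed of the drill jig and slide it, foot first, under the yellow bush arm until the end of the foot is flush against the blue fence and its side is flush against the red fence. Finish while holding it there: keep the bracket pressed (a firm fingertip push) against both fences at once, flat on the bed and still, ready for drilling, and do not let go. Leave the other things on the bench where they are.

Things in the scene. Friction and masses are not known exactly. Their poses are not given: they have to be found in the camera images.
- bracket: The loose aluminium angle bracket, 0.16 to 0.32 kg. It stands on its foot: 90 mm long (x), 60 mm wide (y), 10 mm thick. A flange 10 mm thick and 60 mm wide rises from the foot's -x end (x = -45 to -35 mm) to 62 mm above the underside; it can be gripped from above across its thickness. Origin: centre of the foot's underside; x points along the foot, away from the flange; z up
- bracket_nose (a point): Middle of the bracket's free foot end (the end that goes against the blue fence): bracket x = +45 mm, y = 0, 5 mm above the underside
- jig: Drill jig bolted to the bench, left or right ahead of the robot, yaw within 0.3 rad. Dark bed 200 (x) x 140 (y) x 12 mm; origin: centre of its underside. The fences meet at jig x = +70, y = +45 mm; open towards -x and -y. Bed and fences are smooth oiled steel (friction 0.2 to 0.3). A seated bracket's origin is at jig x = 25, y = 15, z = 12 mm, x axes parallel
- back_fence: Blue fence fixed on the jig's bed at its +x end, facing jig -x: face at jig x = +70 mm, from y = -60 to +60 mm, 17 mm high above the bed, 22 mm thick. Origin: foot of its face at jig (70, 0, 12) mm
- side_fence: Red fence fixed on the jig's bed on its +y side, facing jig -y: face at jig y = +45 mm, from x = -35 to +70 mm, 17 mm high above the bed, 20 mm thick. Origin: foot of its face at the corner, jig (70, 45, 12) mm
- bush_arm: Yellow drill bush arm fixed on top of the blue fence, reaching out over the bed towards jig -x: from jig x = 25 to 92 mm, y = -6 to +30 mm, its underside 17 mm above the bed (29 mm above the bench), 10 mm thick, with a steel bush on it up to 47 mm above the bench. Origin: middle of its free end's lower edge, jig (25, 12, 29) mm
- screwdriver: Loose screwdriver with a yellow handle lying flat beyond the work zone; origin under its middle. Leave alone
- tape_roll: Loose cardboard tape ring, 52 mm diameter, 24 mm high, lying flat between the two work places; origin centre of underside. Leave alone
- screw_jar: Loose glass jar with blue cap, 56 mm diameter, 70 mm high, standing; origin centre of underside. Leave alone
- hammer: Loose hammer with a yellow handle lying flat beyond the work zone; origin under its middle. Leave alone
- clamp: Loose blue bar clamp lying flat on the left, about 190 x 100 mm, 20 mm high; origin under its bar. Leave alone
- parts_tray: Loose grey divided plastic tray on the right, 150 x 110 x 35 mm; origin centre of underside. Leave alone

How it is judged:
By the outcome, as a careful person would: the job done as asked, in the order asked, and still so for the second after the job is handed in, while the arm keeps its last pose, push and grip.
It also fails if it takes over 72 s, if anything falls off the work surface, if the arm or the gripper's body presses on something with over 40 N, if the wrist force passes 120 N, or if a joint passes its speed limit or range.

## Working session

There is one attempt and no reset: what is moved stays moved. The work goes in short steps, Python scripts to look and compute and a shell command to move; the robot and the scene stay as the last step left them, time stands still between calls to the robot, and variables do not carry over. Pictures are saved under pics/ and viewed, at most 10 in all, crops included, and the job is handed in when it is done.

```bash
ls; mkdir -p pics; python3 - <<'E'
from plant import manip
import cv2,numpy as np
for n in("side","top"):
    cv2.imwrite(f"pics/{n}0.png",manip.grab_frame(n)[:,:,::-1]);p=manip.camera_params(n);print(n,{k:np.round(v,4).tolist() for k,v in p.items() if not isinstance(v,str)})
s=manip.state();print(s)
E
```

```text
pics
plant.py
shift.py
side {'intrinsics': [[488.0676, 0.0, 254.4952], [0.0, 488.0676, 196.7063], [0.0, 0.0, 1.0]], 'xyz': [0.5185, 1.0428, 1.1487], 'orientation': [0.0188, -0.0474, 0.9259, -0.3743]}
top {'intrinsics': [[425.0317, 0.0, 250.0439], [0.0, 425.0317, 192.6185], [0.0, 0.0, 1.0]], 'xyz': [0.4329, 0.0011, 1.4387], 'orientation': [0.0489, -0.6986, 0.7122, -0.0476]}
{'time': 0.1, 'joint_pos': array([-1.44697147e+00,  5.32930896e-02,  1.61415591e+00,  1.14381760e-05,
        1.47596176e+00, -1.19034120e-01]), 'joint_vel': array([ 0.00148267, -0.00272694, -0.00530447, -0.00119725,  0.00055736,
        0.00080915]), 'joint_efforts': array([ 1.37219122e-04, -3.94906676e+01, -3.71362710e+01, -1.06962116e-04,
        3.93992013e-03, -6.25067955e-06]), 'tool_pos': array([ 0.15021332, -0.60611149,  0.23018501]), 'tool_rot': array([-9.09064940e-04,  9.92636151e-01,  1.21130698e-01,  3.51536334e-06]), 'contact_force': array([-0.99300802,  0.24432696,  1.42782943]), 'ft_torque': array([-0.03414667, -0.03095885,  0.01378147]), 'grasp_force': 0.0, 'gripper_width': 1.0033101718399688}
```

View pics/side0.png

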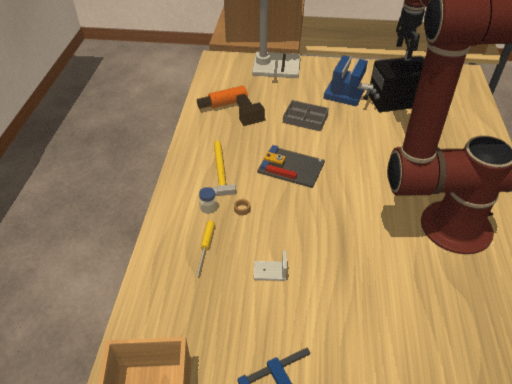

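View pics/top0.png

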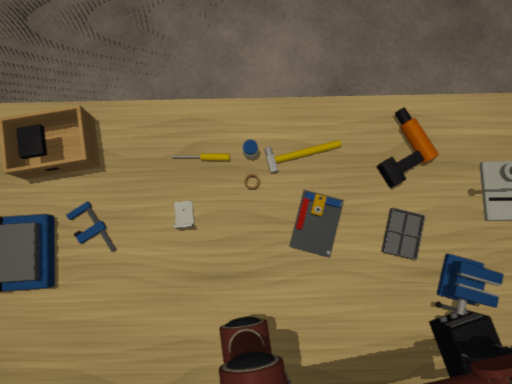

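The side view shows the bracket at about (270,268), with its flange at (285,262), and the jig at (292,165). In the top view the bracket is at (184,214) and the jig at (317,222), with its blue fence on the far side and red on the left. I'll zoom in on both.

```bash
cat > h.py <<'E'
import numpy as np,cv2
from plant import manip
from scipy.spatial.transform import Rotation as R
def cam(n):
    p=manip.camera_params(n);q=np.array(p["orientation"])
    return np.array(p["intrinsics"]),np.array(p["xyz"]),R.from_quat(q[[1,2,3,0]]).as_matrix()
def ray(n,uv):
    K,t,M=cam(n);return t,M@np.linalg.solve(K,[uv[0],uv[1],1.])
def onz(n,uv,z):
    t,d=ray(n,uv);return t+d*(z-t[2])/d[2]
def proj(n,X):
    K,t,M=cam(n);c=K@(M.T@(np.array(X)-t));return c[:2]/c[2]
def tri(a,b):
    (t,d),(s,e)=ray("top",a),ray("side",b)
    k=np.linalg.lstsq(np.c_[d,-e],s-t,rcond=None)[0];P,Q=t+k[0]*d,s+k[1]*e
    return (P+Q)/2,np.linalg.norm(P-Q)
E
python3 - <<'E'
import cv2,numpy as np
s=cv2.imread("pics/side0.png");t=cv2.imread("pics/top0.png")
def c(i,x,y,w,h,k=0):return cv2.resize(i[y:y+h,x:x+w],(400,300),interpolation=cv2.INTER_NEAREST)
o=np.vstack([np.hstack([c(t,164,197,40,30),c(t,277,184,80,60)]),np.hstack([c(s,245,243,56,42),c(s,250,135,80,60)])])
cv2.imwrite("pics/crop0.png",o)
E
```

```text
(no output)
```

View pics/crop0.png

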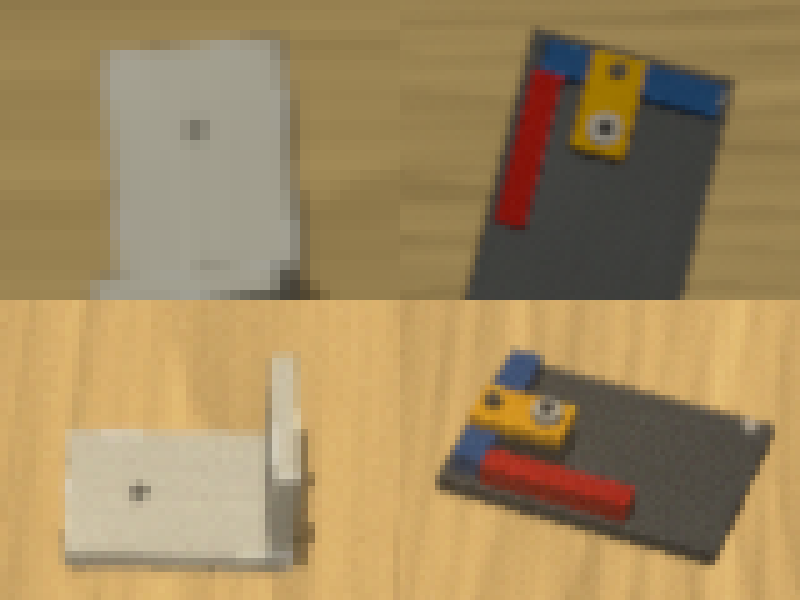

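The bracket's foot points away from the robot, with its flange near. The jig is yawed about -0.25 rad, with the red fence on its +y side and blue at the far end. Now the numeric measurement from masks and line-fitted quads.

```bash
cat >> h.py <<'E'
def quad(img,box,f,k=6,eps=.03):
    """corners (pixels) of the biggest blob of mask f(hsv) in box x,y,w,h, refined by line fits"""
    x,y,w,h=box;c=cv2.resize(img[y:y+h,x:x+w],None,fx=k,fy=k,interpolation=cv2.INTER_CUBIC)
    m=f(cv2.cvtColor(c,cv2.COLOR_BGR2HSV).astype(int)).astype(np.uint8)
    m=cv2.morphologyEx(m,cv2.MORPH_CLOSE,np.ones((9,9)))
    C=max(cv2.findContours(m,0,cv2.CHAIN_APPROX_NONE)[0],key=cv2.contourArea)
    P=cv2.approxPolyDP(cv2.convexHull(C),eps*cv2.arcLength(C,True),True)[:,0].astype(float)
    H=C[:,0].astype(float);L=[]
    for i in range(len(P)):
        a,b=P[i],P[(i+1)%len(P)];d=b-a;n=np.linalg.norm(d);d/=n;r=H-a
        s=r@d;e=np.abs(r@[-d[1],d[0]]);q=H[(s>.12*n)&(s<.88*n)&(e<k*1.2)]
        v=cv2.fitLine(q.astype(np.float32),cv2.DIST_HUBER,0,.01,.01).ravel();L.append(np.cross([v[2],v[3],1],[v[2]+v[0]*50,v[3]+v[1]*50,1]))
    I=[np.cross(L[i-1],L[i]) for i in range(len(P))]
    return np.array([(q[:2]/q[2]+.5)/k-.5+[x,y] for q in I])
E
python3 - <<'E'
from h import *
s=cv2.imread("pics/side0.png");t=cv2.imread("pics/top0.png")
np.set_printoptions(precision=4,suppress=True)
bgT=np.median(cv2.cvtColor(t[225:245,160:210],cv2.COLOR_BGR2HSV).reshape(-1,3),0);bgS=np.median(cv2.cvtColor(s[290:310,240:300],cv2.COLOR_BGR2HSV).reshape(-1,3),0);print(bgT,bgS)
grey=lambda h:(h[...,1]<60)&(h[...,2]>120)
jig=lambda h:(h[...,2]<95)|((h[...,1]>170))
for n,i,b,g in(("top",t,(164,192,45,45),jig),):pass
qt=quad(t,(280,180,75,85),jig);qs=quad(s,(250,138,85,58),jig,eps=.02)
print("jig top",qt.tolist());print([onz("top",q,.012).round(4).tolist() for q in qt]);print("jig side",qs)
red=lambda h:((h[...,0]<8)|(h[...,0]>172))&(h[...,1]>150)&(h[...,2]>70)
print("red top");q=quad(t,(280,180,75,85),red);print(q,[onz("top",a,.029).round(4).tolist() for a in q])
print("red side",quad(s,(250,138,85,58),red,eps=.02))
for n,i,b in(("top",t,(164,192,40,45)),("side",s,(240,238,60,50))):
    q=quad(i,b,grey,eps=.02);print(n,q,[onz(n,a,.01).round(4).tolist() for a in q])
# hand-read foot top corners, free end
for a,b in (((174.3,202.2),(254.1,278.4)),((191.8,201.0),(254.4,261.3))):print("foot free corner",tri(a,b))
E
```

```text
[ 20. 119. 151.] [ 19. 126. 212.]
jig top [[303.5103442990202, 189.70026804147977], [343.17848077059705, 199.91233821516713], [329.0785050286328, 257.2137899106592], [288.97434678448724, 246.2215165798113]]
[[0.6356, -0.1796, 0.012], [0.5982, -0.3123, 0.012], [0.4078, -0.2562, 0.012], [0.4465, -0.1244, 0.012]]
jig side [[265.7021 152.8772]
 [277.2733 148.5093]
 [324.288  160.7195]
 [311.7939 187.1166]
 [257.3956 171.7969]]
red top
[[303.1549 197.2157]
 [308.9955 199.1669]
 [301.2531 229.7465]
 [295.4236 227.4408]] [[0.6078, -0.1754, 0.029], [0.6009, -0.1946, 0.029], [0.4996, -0.1652, 0.029], [0.5076, -0.1462, 0.029]]
red side [[266.0104 166.1354]
 [269.3171 164.0941]
 [296.2902 172.1771]
 [296.0213 174.5869]
 [294.3183 178.7885]
 [265.7151 170.8283]]
top [[191.5087 200.2458]
 [193.3122 220.4171]
 [190.3771 225.9626]
 [176.8616 226.8686]
 [173.6582 202.2616]] [[0.6072, 0.2005, 0.01], [0.5387, 0.1944, 0.01], [0.5203, 0.2043, 0.01], [0.5181, 0.2497, 0.01], [0.6015, 0.2609, 0.01]]
side [[285.8105 260.9167]
 [284.9337 279.4755]
 [253.7522 278.7097]
 [254.5416 260.9167]] [[0.514, 0.1945, 0.01], [0.5127, 0.2585, 0.01], [0.5995, 0.2649, 0.01], [0.6035, 0.2037, 0.01]]
foot free corner (array([0.6007, 0.2598, 0.0045]), np.float64(0.003305833355862772))
foot free corner (array([0.6048, 0.2004, 0.0037]), np.float64(0.0011063073303581162))
```

```bash
python3 - <<'E'
from h import *
np.set_printoptions(precision=4,suppress=True)
for l,a,b in(("bed -100,-70 (z12)",(329.08,257.2),(324.29,160.72)),("red end (z29)",(301.25,229.75),(296.29,172.18)),("red corner (z29)",(309,199.17),(269.32,164.1))):print(l,*tri(a,b))
s=cv2.imread("pics/side0.png");t=cv2.imread("pics/top0.png")
z=lambda i,x,y,w,h:cv2.resize(i[y:y+h,x:x+w],(400,400),interpolation=cv2.INTER_CUBIC)
cv2.imwrite("pics/crop1.png",np.hstack([z(t,164,195,40,40),z(s,268,243,30,40)]))
E
```

```text
bed -100,-70 (z12) [ 0.4061 -0.2574  0.0044] 0.0032481686544374652
red end (z29) [ 0.4999 -0.1656  0.0255] 0.00037602627476432854
red corner (z29) [ 0.5972 -0.1945  0.0281] 0.007514298783605642
```

View pics/crop1.png

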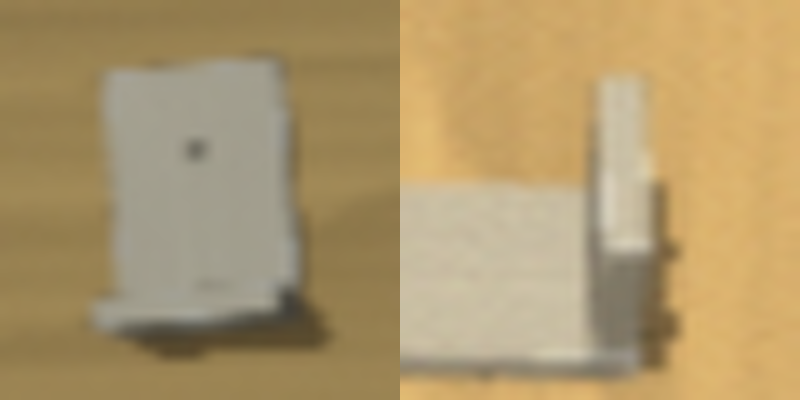

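The top view shows the flange top centred near (183,225.9). The side view shows it at about (284.7,259.2).

```bash
python3 - <<'E'
from h import *
np.set_printoptions(precision=4,suppress=True)
print(tri((183,225.9),(284.65,259.2)),onz("top",(183,225.9),.062))
y=.08
s=manip.state();q=s["tool_rot"];M=R.from_quat(q[[1,2,3,0]]).as_matrix()
print(M,s["tool_pos"])
# desired tool: z down, tool y along +-bracket x
for sg in(1,-1):
    ty=sg*np.array([np.cos(y),np.sin(y),0]);tz=np.array([0,0,-1.]);D=np.c_[np.cross(ty,tz),ty,tz]
    print(sg,R.from_matrix(M.T@D).as_rotvec())
E
```

```text
(array([0.518 , 0.222 , 0.0544]), np.float64(0.0005542043150040703)) [0.5178 0.2208 0.062 ]
[[ 0.9707  0.2405 -0.0002]
 [ 0.2405 -0.9707  0.0018]
 [ 0.0002 -0.0018 -1.    ]] [ 0.1502 -0.6061  0.2302]
1 [-0.0013 -0.0015 -1.4079]
-1 [-0.0015  0.0014  1.7337]
```

The rows are not in the units I measure in: shifts go in shares of 62.5 mm and turns go in shares of 4 rad. I convert before sending: -0.176 rad is -0.044.

```bash
echo '[{"aperture":1,"drz":-0.044},{"aperture":1,"drz":-0.044},{"aperture":1,"drz":-0.044},{"aperture":1,"drz":-0.044}]' | python3 shift.py; echo '[{"aperture":1,"drz":-0.044},{"aperture":1,"drz":-0.044},{"aperture":1,"drz":-0.044},{"aperture":1,"drz":-0.044}]' | python3 shift.py; echo '[{"aperture":1,"sx":0.76,"sy":0.64},{"aperture":1,"sx":0.76,"sy":0.64},{"aperture":1,"sx":0.76,"sy":0.64},{"aperture":1,"sx":0.76,"sy":0.64}]' | python3 shift.py; echo '[{"aperture":1,"sx":0.76,"sy":0.64},{"aperture":1,"sx":0.76,"sy":0.64},{"aperture":1,"sx":0.76,"sy":0.64},{"aperture":1,"sx":0.76,"sy":0.64}]' | python3 shift.py
```

```text
time: 0.6
tool_pos: [0.1502, -0.6063, 0.2306]
tool_rot: [-0.001, 0.889, 0.459, 0.0]
contact_force: [0.2, 0.1, 0.2]
gripper_width: 1.0
grasp_force: 0.0
time: 1.1
tool_pos: [0.1502, -0.6063, 0.2305]
tool_rot: [-0.001, 0.676, 0.737, 0.0]
contact_force: [-0.4, 1.1, 0.1]
gripper_width: 0.995
grasp_force: 0.0
time: 1.6
tool_pos: [0.2952, -0.4026, 0.2308]
tool_rot: [-0.0, 0.678, 0.735, 0.0]
contact_force: [1.5, -0.4, 0.6]
gripper_width: 0.994
grasp_force: 0.0
time: 2.1
tool_pos: [0.4395, -0.2004, 0.2311]
tool_rot: [0.0, 0.678, 0.735, -0.0]
contact_force: [1.1, -1.1, 0.1]
gripper_width: 1.0
grasp_force: 0.0
```

Converted, 0.052 m is 0.832, 0.014 m is 0.224.

```bash
echo '[{"aperture":1,"sx":0.832,"sy":0.224},{"aperture":1,"sx":0.832,"sy":0.224},{"aperture":1,"sx":0.832,"sy":0.224},{"aperture":1,"sx":0.832,"sy":0.224}]' | python3 shift.py;echo '[{"aperture":1,"sx":0.832,"sy":0.224},{"aperture":1,"sx":0.832,"sy":0.224},{"aperture":1,"sx":0.832,"sy":0.224},{"aperture":1,"sx":0.832,"sy":0.224},{"aperture":1}]' | python3 shift.py
```

```text
time: 2.6
tool_pos: [0.4779, 0.0113, 0.2309]
tool_rot: [-0.0, 0.678, 0.735, -0.0]
contact_force: [1.2, -0.9, 0.4]
gripper_width: 0.999
grasp_force: 0.0
time: 3.22
tool_pos: [0.5168, 0.2241, 0.2305]
tool_rot: [-0.001, 0.677, 0.736, -0.0]
contact_force: [-0.4, -1.0, -1.4]
gripper_width: 0.999
grasp_force: 0.0
```

Converted, 0.05 m is 0.8, 0.035 m is 0.56.

```bash
echo '[{"aperture":1,"sx":-0.032,"sy":0.016,"sz":0.8},{"aperture":1,"sz":0.8},{"aperture":1,"sz":0.8},{"aperture":1,"sz":0.56},{"aperture":1,"sz":0.28}]' | python3 shift.py; echo '[{"aperture":0},{"aperture":0},{"aperture":0},{"aperture":0},{"aperture":0}]' | python3 shift.py;echo '[{"aperture":0},{"aperture":0},{"aperture":0}]' | python3 shift.py
```

```text
time: 3.85
tool_pos: [0.5166, 0.218, 0.0261]
tool_rot: [-0.001, 0.679, 0.734, -0.002]
contact_force: [0.4, -0.7, -0.2]
gripper_width: 0.999
grasp_force: 0.0
time: 4.47
tool_pos: [0.5196, 0.2197, 0.0302]
tool_rot: [0.001, 0.678, 0.735, 0.001]
contact_force: [1.2, -0.9, 3.8]
gripper_width: 0.111
grasp_force: 59.2
time: 4.85
tool_pos: [0.5195, 0.2197, 0.0301]
tool_rot: [0.001, 0.678, 0.735, 0.001]
contact_force: [0.3, -0.3, 6.3]
gripper_width: 0.107
grasp_force: 59.5
```

Converted, -0.03 m is -0.48, -0.02 m is -0.32.

```bash
echo '[{"aperture":0,"sz":-0.48},{"aperture":0,"sz":-0.48},{"aperture":0,"sz":-0.48},{"aperture":0,"sz":-0.32},{"aperture":0}]' | python3 shift.py; python3 - <<'E'
from h import *
for n in("side","top"):cv2.imwrite(f"pics/{n}1.png",manip.grab_frame(n)[:,:,::-1])
s=cv2.imread("pics/side1.png");t=cv2.imread("pics/top1.png")
st=manip.state();X=st["tool_pos"];print(X,st["tool_rot"],st["contact_force"])
a=proj("top",X);b=proj("side",X);print(a,b)
c=lambda i,p:cv2.resize(i[int(p[1])-40:int(p[1])+40,int(p[0])-40:int(p[0])+40],(400,400),interpolation=cv2.INTER_CUBIC)
cv2.imwrite("pics/crop2.png",np.hstack([c(t,a),c(s,b)]))
E
```

```text
time: 5.48
tool_pos: [0.5191, 0.2196, 0.14]
tool_rot: [0.001, 0.678, 0.735, 0.001]
contact_force: [-0.2, 0.3, -1.2]
gripper_width: 0.106
grasp_force: 58.8
[0.51758092 0.21918686 0.13741299] [-5.89789084e-04  6.78255448e-01  7.34825364e-01 -9.39923355e-04] [ 0.18257883 -0.96855088 -2.69861889]
[179.58739585 224.51012987] [286.1641232  239.50743968]
```

View pics/crop2.png

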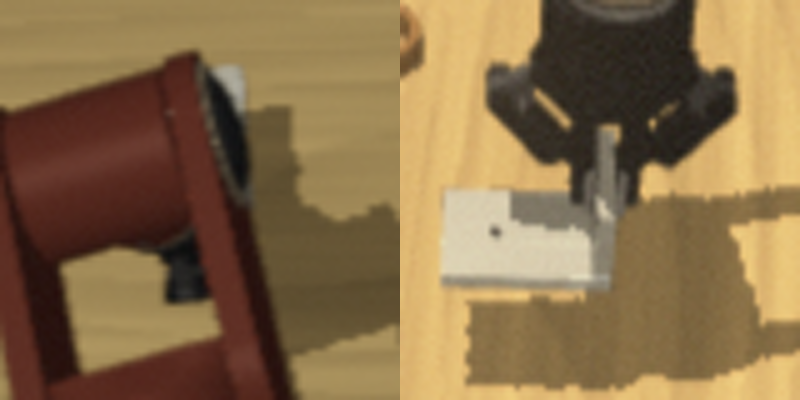

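```bash
python3 - <<'E'
from h import *
np.set_printoptions(precision=4,suppress=True)
st=manip.state();X=st["tool_pos"];q=st["tool_rot"];M=R.from_quat(q[[1,2,3,0]]).as_matrix()
for p in((254.6,237),(254.4,254.4),(280,255.5)):
    P=onz("side",p,X[2]-.0301+.01);print(P,"tool frame",M.T@(P-X))
# jig targets
C=np.array([.522,-.218]);y=-.284;c,s=np.cos(y),np.sin(y);J=np.array([[c,-s],[s,c]])
print("yaw tool y",np.arctan2(M[1,1],M[0,1]))
# pre: bracket origin at jig (-35,5): flange centre 40 behind
for o in((-55,5),(25,15)):print(o,"flange centre world",C+J@(np.array(o)*1e-3+[-.04,0]))
ty=np.r_[J[:,0],0];tz=np.array([0,0,-1.]);D=np.c_[np.cross(ty,tz),ty,tz]
print(R.from_matrix(M.T@D).as_rotvec()); T=np.r_[C+J@np.array([-.095,.005]),.0];print("in D axes",D.T@(T-X),"in M axes",M.T@(T-X))
E
```

```text
[0.6035 0.2029 0.1173] tool frame [-0.0231  0.0844  0.0199]
[0.598  0.2617 0.1173] tool frame [0.036  0.0836 0.0199]
[0.5306 0.2584 0.1173] tool frame [0.0381 0.0162 0.02  ]
yaw tool y 0.0800228959262009
(-55, 5) flange centre world [ 0.4322 -0.1866]
(25, 15) flange centre world [ 0.5118 -0.1994]
[-0.0021  0.0008  0.364 ]
in D axes [-0.4134  0.0317  0.1374] in M axes [-0.3976 -0.1172  0.1378]
```

Converted, -0.0525 m is -0.84, 0.0046 m is 0.0736, 0.182 rad is 0.0455.

```bash
echo '[{"aperture":0,"drz":0.0455},{"aperture":0,"drz":0.0455},{"aperture":0,"sx":-0.84,"sy":0.0736},{"aperture":0,"sx":-0.84,"sy":0.0736},{"aperture":0,"sx":-0.84,"sy":0.0736}]' | python3 shift.py; echo '[{"aperture":0,"sx":-0.84,"sy":0.0736},{"aperture":0,"sx":-0.84,"sy":0.0736},{"aperture":0,"sx":-0.84,"sy":0.0736},{"aperture":0,"sx":-0.84,"sy":0.0736},{"aperture":0,"sx":-0.84,"sy":0.0736}]' | python3 shift.py; echo '[{"aperture":0},{"aperture":0}]' | python3 shift.py;cat > w.py <<'E'
from h import *
C=np.array([.522,-.218]);y=-.284
def st(n=1):
    s=manip.state();M=R.from_quat(s["tool_rot"][[1,2,3,0]]).as_matrix()
    a=np.array([[np.cos(y),np.sin(y)],[-np.sin(y),np.cos(y)]])
    print("jig xy mm",(a@(s["tool_pos"][:2]-C)*1e3).round(1),"z",round(s["tool_pos"][2]*1e3,1),"yaw",round(np.arctan2(M[1,1],M[0,1]),4),"tilt",M[:2,2].round(4),"F jig",(a@s["contact_force"][:2]).round(1),s["contact_force"][2].round(1),"Tq",s["ft_torque"].round(2),"grip",s["gripper_width"].round(3),"t",s["time"])
if __name__=="__main__":st()
E
python3 w.py
```

```text
time: 6.2
tool_pos: [0.4858, 0.0631, 0.1366]
tool_rot: [-0.001, 0.8, 0.6, -0.001]
contact_force: [0.8, -0.9, -1.5]
gripper_width: 0.108
grasp_force: 58.8
time: 6.82
tool_pos: [0.4345, -0.1951, 0.1369]
tool_rot: [-0.001, 0.8, 0.6, -0.0]
contact_force: [1.6, 0.4, -2.4]
gripper_width: 0.105
grasp_force: 58.8
time: 7.08
tool_pos: [0.4352, -0.1934, 0.1372]
tool_rot: [-0.002, 0.8, 0.6, -0.0]
contact_force: [-0.4, 1.1, -1.9]
gripper_width: 0.109
grasp_force: 58.8Traceback (most recent call last):
  File "w.py", line 7, in <module>
    if __name__=="__main__":st()
                            ~~^^
  File "w.py", line 6, in st
    print("jig xy mm",(a@(s["tool_pos"][:2]-C)*1e3).round(1),"z",round(s["tool_pos"][2]*1e3,1),"yaw",round(np.arctan2(M[1,1],M[0,1]),4),"tilt",M[:2,2].round(4),"F jig",(a@s["contact_force"][:2]).round(1),s["contact_force"][2].round(1),"Tq",s["ft_torque"].round(2),"grip",s["gripper_width"].round(3),"t",s["time"])
                                                                                                                                                                                                                                                                               ^^^^^^^^^^^^^^^^^^^^^^^^
AttributeError: 'float' object has no attribute 'round'
```

Converted, 0.04 m is 0.64, 0.03 m is 0.48.

```bash
sed -i 's/s\["gripper_width"\].round(3)/round(s["gripper_width"],3)/' w.py; echo '[{"aperture":0,"sz":0.64},{"aperture":0,"sz":0.48},{"aperture":0,"sz":0.24},{"aperture":0},{"aperture":0}]' | python3 shift.py >/dev/null; python3 w.py; python3 - <<'E'
from h import *
for n in("side","top"):cv2.imwrite(f"pics/{n}2.png",manip.grab_frame(n)[:,:,::-1])
s=cv2.imread("pics/side2.png");t=cv2.imread("pics/top2.png")
c=lambda i,x,y:cv2.resize(i[y:y+80,x:x+80],(400,400),interpolation=cv2.INTER_CUBIC)
cv2.imwrite("pics/crop3.png",np.hstack([c(t,275,185),c(s,250,125)]))
E
```

```text
jig xy mm [-88.2  -1. ] z 55.1 yaw -0.2833 tilt [ 0.0019 -0.0011] F jig [ 0.7 -0.1] -1.8 Tq [-0.04 -0.    0.05] grip 0.108 t 7.7
```

View pics/crop3.png

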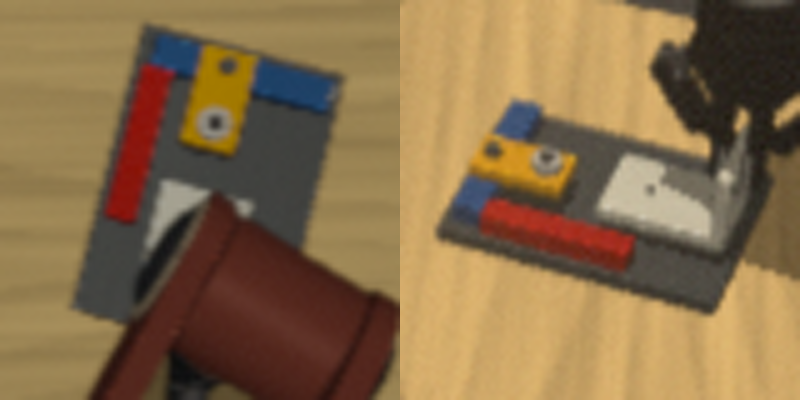

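The bracket hangs squarely over the open part of the bed. Its foot end is before the yellow arm and clear of the red fence. Lowering it now until it touches.

Converted, 0.008 m is 0.128, 0.003 m is 0.048.

```bash
echo '[{"aperture":0,"sz":0.128},{"aperture":0,"sz":0.048},{"aperture":0}]' | python3 shift.py >/dev/null; python3 w.py;  echo '[{"aperture":0,"sz":0.016},{"aperture":0}]' | python3 shift.py >/dev/null; python3 w.py; echo '[{"aperture":0,"sz":0.016},{"aperture":0}]' | python3 shift.py >/dev/null; python3 w.py
```

```text
jig xy mm [-89.4  -1.1] z 42.5 yaw -0.2842 tilt [-0.0005  0.0003] F jig [-1.   0.1] -1.9 Tq [-0.01  0.06 -0.01] grip 0.104 t 8.175
jig xy mm [-89.1  -1.2] z 42.1 yaw -0.284 tilt [-0.     -0.0001] F jig [-0.9  0.7] 1.6 Tq [0.09 0.23 0.04] grip 0.11 t 8.425
jig xy mm [-88.7  -1.3] z 42.1 yaw -0.2839 tilt [ 0.0001 -0.0002] F jig [-3.5  0.7] 6.8 Tq [ 0.39  0.7  -0.  ] grip 0.108 t 8.675
```

Contact with the bed at the height I expected. Now sliding under the arm.

Converted, 0.014 m is 0.224, 0.012 m is 0.192.

```bash
echo '[{"aperture":0,"sy":0.192},{"aperture":0,"sy":0.224},{"aperture":0,"sy":0.224},{"aperture":0,"sy":0.192},{"aperture":0}]' | python3 shift.py >/dev/null; python3 w.py;  echo '[{"aperture":0,"sy":0.128},{"aperture":0,"sy":0.096},{"aperture":0}]' | python3 shift.py >/dev/null; python3 w.py
```

```text
jig xy mm [-35.1  -1.5] z 42.1 yaw -0.284 tilt [ 0.0038 -0.002 ] F jig [ 2.  -0.4] 3.6 Tq [-0.21 -0.37  0.  ] grip 0.105 t 9.3
jig xy mm [-22.5  -1.4] z 42.1 yaw -0.2839 tilt [ 0.0011 -0.0009] F jig [-0.9 -0.2] 7.1 Tq [0.09 0.22 0.05] grip 0.106 t 9.675
```

Now the side approach: about 10 mm to the red fence, in small steps.

Converted, 0.004 m is 0.064, 0.003 m is 0.048.

```bash
echo '[{"aperture":0,"sx":0.064},{"aperture":0,"sx":0.048},{"aperture":0}]' | python3 shift.py >/dev/null; python3 w.py;  for i in 1; do echo '[{"aperture":0,"sx":0.016},{"aperture":0}]' | python3 shift.py >/dev/null; python3 w.py; echo '[{"aperture":0,"sx":0.016},{"aperture":0}]' | python3 shift.py >/dev/null; python3 w.py; echo '[{"aperture":0,"sx":0.016},{"aperture":0}]' | python3 shift.py >/dev/null; python3 w.py; done
```

```text
jig xy mm [-22.2   5.3] z 42.1 yaw -0.2839 tilt [ 0.0024 -0.0021] F jig [ 0.7 -2.3] 5.5 Tq [-0.15  0.02 -0.  ] grip 0.109 t 10.05
jig xy mm [-22.2   6.1] z 42.1 yaw -0.284 tilt [ 0.0023 -0.0024] F jig [ 1.3 -2.5] 5.2 Tq [-0.31  0.11 -0.01] grip 0.105 t 10.3
jig xy mm [-22.2   7.1] z 42.1 yaw -0.284 tilt [ 0.0023 -0.0025] F jig [-0.1 -3.5] 5.0 Tq [-0.31  0.06 -0.03] grip 0.109 t 10.55
jig xy mm [-22.2   8.1] z 42.1 yaw -0.284 tilt [ 0.0023 -0.0025] F jig [ 0.4 -1.7] 5.5 Tq [-0.32  0.05  0.03] grip 0.11 t 10.8
```

Converted, 0.001 m is 0.016.

```bash
echo '[{"aperture":0,"sx":0.016},{"aperture":0}]' | python3 shift.py >/dev/null; python3 w.py; echo '[{"aperture":0,"sx":0.016},{"aperture":0}]' | python3 shift.py >/dev/null; python3 w.py; echo '[{"aperture":0,"sx":0.016},{"aperture":0}]' | python3 shift.py >/dev/null; python3 w.py
```

```text
jig xy mm [-22.2   9.1] z 42.1 yaw -0.284 tilt [ 0.0023 -0.0025] F jig [ 0.  -1.9] 4.8 Tq [-0.34  0.08 -0.  ] grip 0.103 t 11.05
jig xy mm [-22.2   9.8] z 42.1 yaw -0.2839 tilt [ 0.0021 -0.003 ] F jig [ 0.1 -3.1] 5.9 Tq [-0.49  0.14 -0.  ] grip 0.109 t 11.3
jig xy mm [-22.2   9.9] z 42.2 yaw -0.2837 tilt [ 0.0015 -0.0049] F jig [ 0.2 -6.1] 4.2 Tq [-0.88  0.37 -0.  ] grip 0.105 t 11.55
```

Converted, 0.001 m is 0.016, 0.003 rad is 0.0008.

```bash
echo '[{"aperture":0,"sx":0.016,"sz":0.016,"dry":0.0008},{"aperture":0}]' | python3 shift.py >/dev/null; python3 w.py; echo '[{"aperture":0,"drz":-0.0013},{"aperture":0}]' | python3 shift.py >/dev/null; python3 w.py; echo '[{"aperture":0,"drz":-0.0013},{"aperture":0}]' | python3 shift.py >/dev/null; python3 w.py;echo '[{"aperture":0,"drz":-0.0013},{"aperture":0}]' | python3 shift.py >/dev/null; python3 w.py
```

```text
jig xy mm [-22.  10.] z 42.2 yaw -0.2833 tilt [ 0.0015 -0.0038] F jig [-2.5 -9.7] 9.9 Tq [-1.25  0.96  0.04] grip 0.105 t 11.8
jig xy mm [-22.    9.9] z 42.2 yaw -0.279 tilt [ 0.0018 -0.0037] F jig [-2.8 -8.8] 9.5 Tq [-1.26  0.99 -0.14] grip 0.109 t 12.05
jig xy mm [-22.    9.9] z 42.1 yaw -0.2748 tilt [ 0.0018 -0.0036] F jig [-2.7 -9.2] 9.4 Tq [-1.28  0.94 -0.34] grip 0.107 t 12.3
jig xy mm [-22.    9.9] z 42.1 yaw -0.2704 tilt [ 0.0019 -0.0034] F jig [-1.8 -9.7] 9.7 Tq [-1.3   0.98 -0.63] grip 0.108 t 12.55
```

Converted, 0.003 m is 0.048, 0.002 m is 0.032, 0.006 rad is 0.0015.

```bash
echo '[{"aperture":0,"dry":0.0005,"drz":0.0015},{"aperture":0,"sy":0.048},{"aperture":0,"sy":0.032},{"aperture":0}]' | python3 shift.py >/dev/null; python3 w.py; echo '[{"aperture":0,"sy":0.016},{"aperture":0}]' | python3 shift.py >/dev/null; python3 w.py; echo '[{"aperture":0,"sy":0.016},{"aperture":0}]' | python3 shift.py >/dev/null; python3 w.py;echo '[{"aperture":0,"sy":0.016},{"aperture":0}]' | python3 shift.py >/dev/null; python3 w.py
```

```text
jig xy mm [-18.5   9.8] z 42.1 yaw -0.2755 tilt [-0.002  -0.0004] F jig [-8.9 -9.4] 15.2 Tq [-1.08  1.86 -0.38] grip 0.107 t 13.05
jig xy mm [-17.7   9.8] z 42.1 yaw -0.2755 tilt [-0.0024 -0.0003] F jig [-9.8 -9.7] 15.7 Tq [-0.99  1.99 -0.36] grip 0.104 t 13.3
jig xy mm [-16.8   9.8] z 42.1 yaw -0.2755 tilt [-0.0024 -0.0003] F jig [ -9.  -10.2] 14.7 Tq [-1.04  1.99 -0.31] grip 0.108 t 13.55
jig xy mm [-15.7   9.8] z 42.1 yaw -0.2756 tilt [-0.0024 -0.0003] F jig [ -9.4 -10.4] 15.8 Tq [-1.    1.97 -0.34] grip 0.109 t 13.8
```

Converted, 0.001 m is 0.016.

```bash
echo '[{"aperture":0,"sy":0.016},{"aperture":0}]' | python3 shift.py >/dev/null; python3 w.py; echo '[{"aperture":0,"sy":0.016},{"aperture":0}]' | python3 shift.py >/dev/null; python3 w.py;echo '[{"aperture":0,"sy":0.016},{"aperture":0}]' | python3 shift.py >/dev/null; python3 w.py
```

```text
jig xy mm [-15.1   9.8] z 42.1 yaw -0.2755 tilt [-0.0035 -0.    ] F jig [-11.8 -11. ] 16.2 Tq [-0.98  2.18 -0.35] grip 0.105 t 14.05
jig xy mm [-15.2   9.8] z 42.1 yaw -0.2754 tilt [-0.0061  0.0008] F jig [-16.7 -11.1] 21.0 Tq [-0.84  2.69 -0.3 ] grip 0.107 t 14.3
jig xy mm [-15.2   9.9] z 42.1 yaw -0.2753 tilt [-0.0087  0.0017] F jig [-21.  -11.4] 23.9 Tq [-0.72  3.13 -0.43] grip 0.112 t 14.55
```

Converted, -0.004 rad is -0.001.

```bash
echo '[{"aperture":0,"drx":-0.001},{"aperture":0}]' | python3 shift.py >/dev/null; python3 w.py; echo '[{"aperture":0,"sx":0.008,"drx":-0.001,"dry":-0.0003},{"aperture":0},{"aperture":0}]' | python3 shift.py >/dev/null; python3 w.py;python3 - <<'E'
from h import *
for n in("side","top"):cv2.imwrite(f"pics/{n}3.png",manip.grab_frame(n)[:,:,::-1])
s=cv2.imread("pics/side3.png");t=cv2.imread("pics/top3.png")
c=lambda i,x,y:cv2.resize(i[y:y+64,x:x+64],(400,400),interpolation=cv2.INTER_CUBIC)
cv2.imwrite("pics/crop4.png",np.hstack([c(t,285,185),c(s,255,135)]))
E
```

```text
jig xy mm [-15.1   9.9] z 42.1 yaw -0.2753 tilt [-0.0046  0.0005] F jig [-19.6 -10.3] 23.5 Tq [-0.7   3.21 -0.36] grip 0.105 t 14.8
jig xy mm [-15.1   9.8] z 42.1 yaw -0.2753 tilt [-0.0014 -0.0024] F jig [-17.9 -12.5] 22.2 Tq [-0.84  3.48 -0.35] grip 0.103 t 15.175
```

View pics/crop4.png

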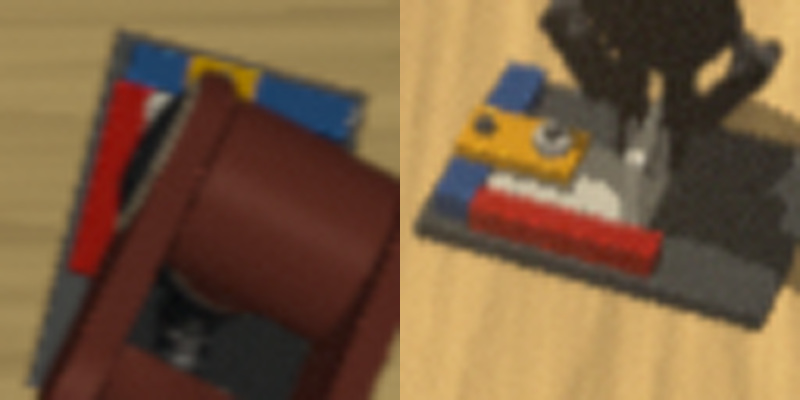

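The bracket sits in the corner, its nose at the blue fence under the arm and its side along the red fence. The moments put the bed load a little towards the red side, so I'll trim the roll slightly and check it's steady.

Converted, 0.003 rad is 0.0008.

```bash
echo '[{"aperture":0,"dry":0.0008},{"aperture":0},{"aperture":0}]' | python3 shift.py >/dev/null; python3 w.py; echo '[{"aperture":0,"drx":-0.0005,"dry":0.0005},{"aperture":0},{"aperture":0},{"aperture":0}]' | python3 shift.py >/dev/null; python3 w.py; echo '[{"aperture":0},{"aperture":0},{"aperture":0},{"aperture":0}]' | python3 shift.py >/dev/null; python3 w.py
```

```text
jig xy mm [-15.1   9.9] z 42.1 yaw -0.2751 tilt [-0.0006  0.0004] F jig [-18.4 -11.3] 22.7 Tq [-0.96  3.54 -0.46] grip 0.105 t 15.65
jig xy mm [-15.    9.9] z 42.1 yaw -0.2749 tilt [0.0018 0.0017] F jig [-17.8 -10.7] 22.4 Tq [-0.97  3.59 -0.43] grip 0.106 t 16.15
jig xy mm [-15.    9.9] z 42.1 yaw -0.2749 tilt [0.0018 0.0017] F jig [-18.4 -11.5] 22.3 Tq [-0.95  3.6  -0.33] grip 0.104 t 16.65
```

```bash
python3 -c "
from plant import manip
print(manip.job_done())"
```

```text
the job is handed in; nothing more can be done
None
```

The bracket is flat on the jig bed under the bush arm, still gripped and held steady against the blue fence (about 18 N push) and the red fence (about 11 N); the job was handed in at 16.7 s, but it returned no verdict.

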